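# Set out the solvent tray of a liquid chromatograph and cap the open bottle

## Task

Set out the grey solvent tray for the next run: first stand the amber bottle on the middle of the blue pad and the blue-capped clear bottle on the middle of the orange pad, and then stand the open white bottle midway between the two pads, in line with them. Last, the red cap is caught under the tongue at the low end of the feed chute: push it back up the chute until it is clear of the tongue, lift it out and put it on the open bottle's neck so that it sits all the way down and level. Leave the blue beaker and the yellow tip box where they are, and let go of everything.

Things in the scene. Friction and masses are not known exactly. Their poses are not given: they have to be found in the camera images.
- tray: Fixed grey spill tray, 140 mm (its x) by 300 mm (its y); floor 4 mm thick, rim 10 mm above the bench. Origin: centre of its underside, on the bench. The pads lie on its floor, 95 mm either side of its centre along its y axis; which pad is on which side changes. Its centre is the place midway between the pads.
- pad_blue: Fixed round blue pad, 80 mm in diameter, 2 mm thick, on the tray's floor (its top is 6 mm above the bench). Origin: centre of its underside.
- pad_orange: Fixed round orange pad, same size as the blue one, 80 mm in diameter and 2 mm thick. Origin: centre of its underside.
- amber_bottle: Loose brown bottle with a paper label and a black cap (fixed to it). Body 56 mm in diameter up to 64 mm height, shoulder to 80 mm, cap 44 mm in diameter from 80 to 105 mm height. About 0.18 kg. Origin: centre of its underside, z up the bottle.
- clear_bottle: Loose pale glass bottle with a paper label and a blue cap (fixed to it). Same shape and size as the amber bottle. Origin: centre of its underside, z up the bottle.
- open_bottle: Loose white bottle with a green label and no cap. Body 56 mm in diameter up to 64 mm, shoulder to 74 mm, neck 32 mm in diameter from 74 to 93 mm, tapering to 24 mm at the top, at 100 mm height, where a dark mouth shows. About 0.18 kg. Origin: centre of its underside, z up the bottle.
- cap: Loose red slip-on cap, 48 mm in diameter, 24 high, hollow from below (bore 42, 20 deep), 15 g. Origin: centre of its open underside, z out of its closed top. Starts closed side up in the chute, against the low end stop, tilted with the chute, its left and right sides free above the rails. Fully on the open bottle, its origin is 80 mm above the bottle's.
- chute: Fixed aluminium chute. Origin: centre of its foot on the bench; its x (level) points up the chute. Trough 180 long, 58 wide, rising 10 degrees to +x, floor 50 above the bench at the origin; side rails 5 high. From a stop at the low end a dark tongue, 24 wide, 4 thick, reaches 16 over the cap, 27 above the floor: move the cap over 16 up the chute to free it; friction holds it there.
- beaker: Bystander: blue ceramic beaker, 56 mm in diameter, 65 mm high, loose. Origin: centre of its underside.
- tip_box: Bystander: yellow pipette-tip box with white tips, 80 (x) by 110 (y) by 49 mm, loose. Origin: centre of its underside.

How it is judged:
By the outcome, as a careful person would: the job done as asked, in the order asked, and still so for the second after the job is handed in, with the robot touching nothing.
It also fails if it takes over 104 s, if anything falls off the work surface, if the arm or the gripper's body presses on something with over 40 N, if the wrist force passes 120 N, or if a joint passes its speed limit or range.

## Robot

A 6-joint arm with a two-finger parallel gripper is mounted at the origin on the work surface. World frame = base frame: x ahead of the robot, y to its left, z up, the work surface at z = 0. Lengths are in m, angles in degrees, forces in N, time in s.
With the tool pointing down it reaches from about 0.375 to 0.9 m from the base axis. Payload 3.1 kg.
Tool frame: the origin (TCP) lies at the very end of the fingers, on their centre line; the grasp point (between the pads) lies bot.hold_point_z behind it (bot.hold_point_z is the distance from the TCP to the grasp point, in m); z points along the fingers, y is the line along which they close (so a half turn about z gives the same grasp; the last joint's range is limited). The gripper opens to 87 mm and grips with 3 to 60 N. Pads are 19 mm wide; open, the fingers measure 117 mm over their backs; the gripper's body (75 mm by 190 mm) begins 51 mm behind the grasp point.
Start: joints at [66.434, 30.224, 82.088, -0, 67.689, -10.227], TCP at [0.144, 0.608, 0.223] pointing down, gripper open.
Joint ranges: [-176.69, 176.69], [-43.24, 126.21], [12.49, 139.97], [-82, 262], [0, 151.66], [-163.58, 163.58]. Speed limits (degrees/s): [159.86, 159.86, 180, 180, 180, 180].

## Interface

Orientations are given as a 3x3 rotation matrix whose columns are the frame's x, y, z axes.
In Python, from rig import bot gives the robot as it stands.
- The arm moves only by the tool apply_moves, never from a script. Its argument "plan" is one flat list of numbers, 4 for each row, row after row: the shift along the world's x, y, z normalised to -1 to 1, where 1 is 0.05 m, then the turn about the world's z normalised to -1 to 1, where 1 is 10 degrees. A call has 1 to 12 rows; each row shifts and turns the commanded pose from where the row before left it; what a row does not reach is not made up. A row lasts 1/8 s, in which the tool goes at most 62.5 mm and 10.7 degrees, less where a joint would pass 70% of its speed; a pose out of reach is approached as far as the arm can. A call with a number of a shift or a turn outside -1 to 1 is refused whole. A call with a gripper value outside its range is refused whole. "grip" is the closure, from -1 (fully open) to 1 (shut), so that 0 is half open, set as the call begins (left out, the last holds). The fingers move at their own pace and stop on an object; the grip force is fixed at half the most. Time passes only in rows, so rows that do not move let the fingers close. It gives the time, the measured TCP pose, the force, the opening and the grip force at its end, in the units of the state.
- bot.read_state(): the state, without advancing time (a new reading comes with each control period).
- bot.capture(name): name is "scene" or "top"; returns (picture, depth): 420x560x3 uint8, red, green, blue; 420x560 float32, m along the optical axis (not along the pixel's ray), 0 where there is no reading.
- bot.camera_info(name): a dict with "vertical_fov" (degrees; the focal length in pixels is half the picture's height over the tangent of half this angle, whatever the lens; pixels are square), "cx", "cy" (the principal point, pixels), "k1" (the pictures are not rectified: a ray, as slopes to the right and down, at radius r is drawn at 1 + k1 r^2 times it, then the intrinsics apply), "rvec" (rotation vector, rad) and "tvec" (3), from world to camera coordinates, as OpenCV has them. Camera axes: x right, y down, z forward; pixel columns grow to the right and rows downward; lengths in m; the calibration is good to about 2 mm. A picture is of the moment at which its call begins. camera_info takes no time and is no camera call.
- bot.hand_in(): hands the job in; it is judged then, once.
Trained networks look in the newest picture that a camera, given by its name, has taken for a name from the list of things; names that differ only in an ending like _2 or _b are one class to them, and where a whole thing is asked for, a point or a joint stands for the part that bears it (a point fixed in the world has none). Each returns a list of dicts, best first, with "p" (0 to 1); they miss things now and then, are a little off and sometimes report something else, mostly with a low value. They report only what shows in the picture. A call takes as long as a camera call.
- bot.outline_of(camera, target): "mask" (420x560 bool, what is visible of it) and "xy" ([column, row] as shares, 0 to 1, of the picture: columns of its width, rows of its height, amid what is visible of it).
- bot.pinpoint(camera, target): "xy" ([column, row] as shares, 0 to 1, of the picture: columns of its width, rows of its height: a listed point, or the origin of a listed thing).
The state is a dict: "time_s": time; "joint_positions": joint angles; "qvel": joint speeds; "tau": joint torques, N m; "position": TCP position; "tcp_rot": TCP orientation; "force": force on the tool from outside, world axes, zero at the start; "moment": the same for the moment, N m; "opening": opening from 0.0 (shut) to 1.0 (fully open); "grasp_force": force on a finger pad.
Only numpy, scipy, OpenCV 4.12 (cv2) and the standard library are available. Lean on these libraries where they do the work, as an engineer would, in place of code of your own. Each camera call takes 0.05 s, during which the arm holds its last target. There are 200 camera calls.

## Working session

There is one attempt and no reset: what is moved stays moved. The work goes in short steps, Python scripts to look and compute and a tool call to move; the robot and the scene stay as the last step left them, time stands still between calls to the robot, and variables do not carry over. Pictures are saved under pics/ and viewed, at most 14 in all, crops included, and the job is handed in when it is done.

Besides the shell and the picture viewer there is one more tool, called after "Emit:" as name(argument=value, ...), one argument or row to a line, values as JSON. apply_moves: Moves the arm, as the interface text tells. Its arguments: {"type":"object","properties":{"plan":{"type":"array","items":{"type":"number"}},"grip":{"type":"number"}},"required":["plan"]}

```bash
mkdir -p pics; ls
cat > h.py <<'E'
import numpy as np, cv2
from rig import bot
def cam(n):
    c=bot.camera_info(n); f=210/np.tan(np.radians(c["vertical_fov"])/2)
    R=cv2.Rodrigues(np.array(c["rvec"],float))[0]; return c,f,R,np.array(c["tvec"],float).ravel()
def slopes(n,uv):
    c,f,R,t=cam(n); uv=np.atleast_2d(np.array(uv,float)); d=(uv-[c["cx"],c["cy"]])/f; s=d.copy()
    for _ in range(20): s=d/(1+c["k1"]*(s**2).sum(1,keepdims=True))
    return s
def atz(n,uv,z):
    c,f,R,t=cam(n); s=slopes(n,uv); r=np.c_[s,np.ones(len(s))]@R; o=-R.T@t
    return o+r*((z-o[2])/r[:,2])[:,None]
def bydepth(n,uv,d):
    c,f,R,t=cam(n); s=slopes(n,uv); return (np.c_[s,np.ones(len(s))]*np.ravel(d)[:,None]-t)@R
def save(n,name):
    p,d=bot.capture(n); cv2.imwrite(f"pics/{name}.png",p[:,:,::-1]); return p,d
E
python3 - <<'E'
from h import *
for n in("scene","top"):
    p,d=save(n,n+"0"); c,f,R,t=cam(n); print(n,f,-R.T@t,c["k1"])
    np.savez(f"/tmp/{n}0.npz",p=p,d=d)
    for k in "tray pad_blue pad_orange amber_bottle clear_bottle open_bottle cap chute beaker tip_box".split():
        o=bot.outline_of(n,k)[:2]; q=bot.pinpoint(n,k)[:2]
        for a in o:
            m=a["mask"]; v,u=np.nonzero(m&(d>0))
            if len(u)<5: continue
            P=bydepth(n,np.c_[u,v],d[v,u]); print(" ",k,"mask p%.2f n%d"%(a["p"],len(u)),(np.array(a["xy"])*[560,420]).round(),"lo",np.percentile(P,3,axis=0).round(3),"hi",np.percentile(P,97,axis=0).round(3))
        print("   pin",[(round(a["p"],2),(np.array(a["xy"])*[560,420]).round(1)) for a in q])
print(bot.hold_point_z, bot.read_state()["time_s"],bot.read_state()["tcp_rot"])
E
```

```text
pics
scene 449.76211361993563 [ 1.39704135 -0.0425198   0.60377797] -0.03884777358890288
  tray mask p0.87 n4337 [255. 256.] lo [ 0.508 -0.168  0.001] hi [0.677 0.118 0.01 ]
   pin [(0.73, array([253.4, 258.2]))]
  pad_blue mask p0.65 n655 [213. 249.] lo [ 0.53  -0.15   0.003] hi [ 0.609 -0.083  0.007]
   pin [(0.62, array([214.7, 245. ]))]
  pad_orange mask p0.89 n642 [301. 259.] lo [0.573 0.035 0.003] hi [0.644 0.104 0.007]
   pin [(0.56, array([300.8, 258. ]))]
  amber_bottle mask p0.61 n916 [326. 197.] lo [0.396 0.133 0.001] hi [0.442 0.184 0.105]
   pin [(0.7, array([329.5, 213. ]))]
  clear_bottle mask p0.95 n930 [265. 198.] lo [ 0.413 -0.021  0.002] hi [0.454 0.029 0.105]
  clear_bottle mask p0.48 n245 [140. 209.] lo [ 0.454 -0.314  0.046] hi [ 0.493 -0.275  0.066]
   pin [(0.74, array([267.8, 215.3]))]
  open_bottle mask p0.64 n802 [375. 203.] lo [0.455 0.241 0.006] hi [0.489 0.289 0.1  ]
   pin [(0.76, array([374., 220.]))]
  cap mask p0.66 n276 [141. 208.] lo [ 0.455 -0.316  0.043] hi [ 0.493 -0.275  0.066]
  cap mask p0.28 n653 [298. 256.] lo [0.573 0.035 0.003] hi [0.644 
[... 1732 characters left out ...]
 0.047] hi [ 0.486 -0.273  0.067]
   pin [(0.73, array([405. , 215.9]))]
  chute mask p0.97 n2122 [398. 189.] lo [ 0.444 -0.324  0.   ] hi [ 0.616 -0.262  0.066]
   pin [(0.82, array([393.8, 195.6]))]
  beaker mask p0.74 n498 [216. 242.] lo [0.386 0.132 0.029] hi [0.431 0.177 0.107]
  beaker mask p0.65 n459 [344. 264.] lo [ 0.33  -0.166  0.   ] hi [ 0.378 -0.118  0.066]
   pin [(0.61, array([338.8, 267. ]))]
  tip_box mask p0.73 n1508 [134. 150.] lo [0.602 0.316 0.014] hi [0.685 0.418 0.05 ]
   pin [(0.55, array([135.7, 153. ]))]
0.0187 2.1 [[-9.73031334e-01  2.30672976e-01 -2.48779500e-05]
 [ 2.30672977e-01  9.73031333e-01 -4.71411455e-05]
 [ 1.33328365e-05 -5.16084825e-05 -9.99999999e-01]]
```

View pics/scene0.png

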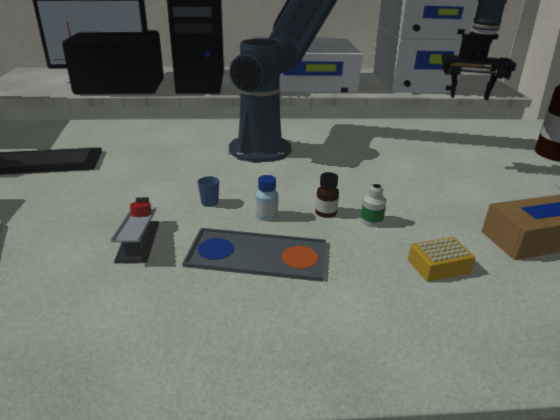

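View pics/top0.png

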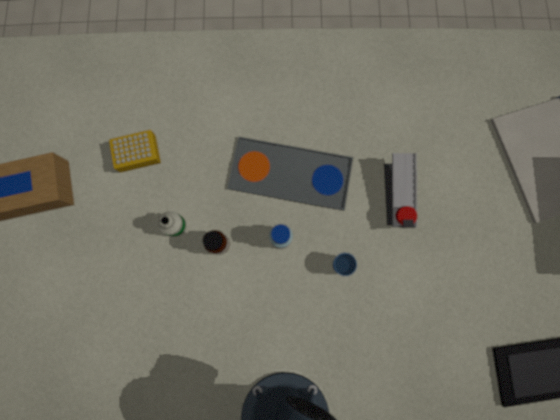

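Run:
```python
from h import *
from scipy.optimize import least_squares
def circ(P,r):
    g=least_squares(lambda c:np.hypot(P[:,0]-c[0],P[:,1]-c[1])-r,P[:,:2].mean(0),loss="soft_l1",f_scale=.002); return g.x,np.sqrt(np.median(g.fun**2))
for n in("scene","top"):
    z=np.load(f"/tmp/{n}0.npz");d=z["d"];p=z["p"]
    v,u=np.nonzero(d>0); P=bydepth(n,np.c_[u,v],d[v,u])
    C=p[v,u].astype(int)
    for k,c,lo,hi in(("amber",(.415,.157),.1,.11),("clear",(.42,.006),.1,.11),("open",(.455,.265),.096,.105),("beaker",(.355,-.142),.061,.07)):
        s=(np.hypot(P[:,0]-c[0],P[:,1]-c[1])<.045)&(P[:,2]>lo)&(P[:,2]<hi); Q=P[s]
        print(n,k,"top mean",Q.mean(0).round(4),"mid",((Q.min(0)+Q.max(0))/2).round(4),len(Q))
        if n=="scene":
            s=(np.hypot(P[:,0]-c[0],P[:,1]-c[1])<.045)&(P[:,2]>.012)&(P[:,2]<.06); print("   body fit",circ(P[s],.028))
    for k in("pad_blue","pad_orange"):
        bl= k=="pad_blue"
        s=(abs(P[:,0]-.59)<.1)&(abs(P[:,1]+.02)<.17)&(P[:,2]<.02)&((C[:,2]-C[:,0]>50) if bl else (C[:,0]-C[:,2]>60))
        m=np.zeros(d.shape,np.uint8); m[v[s],u[s]]=255; ct=max(cv2.findContours(m,0,2)[0],key=cv2.contourArea)[:,0]
        (a,b)=cv2.fitEllipse(ct)[:2]; print(n,k,atz(n,[a],.006).round(4),b)
    # chute floor + tray in the top view
    for k,s in(("chute",(abs(P[:,0]-.53)<.13)&(abs(P[:,1]+.29)<.07)&(P[:,2]>.02)),):
        Q=P[s]; print(n,k,Q.min(0).round(3),Q.max(0).round(3)); 
        red=(C[s][:,0]-C[s][:,1]>60); print("  red",red.sum(),Q[red].min(0).round(4),Q[red].max(0).round(4),Q[red].mean(0).round(4))
        N=Q[~red]; print("  rect",cv2.minAreaRect(N[:,:2].astype(np.float32)*1000))
        for x in np.arange(.43,.66,.02):
            t=(abs(N[:,0]-x)<.005); 
            if t.sum()>3: print("   x%.2f n%d z %s y %.3f %.3f"%(x,t.sum(),np.percentile(N[t,2],[10,50,90]).round(3),N[t,1].min(),N[t,1].max()))
```

```text
scene amber top mean [0.4156 0.1587 0.1039] mid [0.4132 0.1587 0.1034] 134
   body fit (array([0.41256054, 0.15951024]), np.float64(0.0009625999706560154))
scene clear top mean [0.4283 0.0044 0.1038] mid [0.4266 0.0046 0.1033] 143
   body fit (array([0.42471792, 0.00467839]), np.float64(0.0008512284555967572))
scene open top mean [0.4632 0.2674 0.0991] mid [0.462  0.2685 0.0989] 57
   body fit (array([0.45945804, 0.26832438]), np.float64(0.0010492288942838656))
scene beaker top mean [ 0.3556 -0.1419  0.0632] mid [ 0.3556 -0.1434  0.0634] 70
   body fit (array([ 0.35370743, -0.14355029]), np.float64(0.0022110975506809717))
scene pad_blue [[ 0.5725 -0.1163  0.006 ]] (19.91869354248047, 34.856117248535156)
scene pad_orange [[0.6105 0.0695 0.006 ]] (21.087139129638672, 35.448795318603516)
scene chute [ 0.433 -0.326  0.02 ] [ 0.622 -0.267  0.07 ]
  red 124 [ 0.4538 -0.3177  0.0417] [ 0.4934 -0.2752  0.0665] [ 0.4768 -0.3013  0.0603]
  rect ((527.6604614257812, -296.48577880859375), (59.47272872924805, 188.92095947265625), 89.7748031616211)
   x0.45 n34 z [0.038 0.062 0.068] y -0.315 -0.26
[... 884 characters left out ...]
36 -0.327  0.03 ] [ 0.62  -0.266  0.071]
  red 226 [ 0.4534 -0.3174  0.0538] [ 0.487  -0.2726  0.0685] [ 0.4707 -0.2939  0.0623]
  rect ((527.9791259765625, -296.7783203125), (60.584571838378906, 183.91273498535156), 89.7634048461914)
   x0.45 n111 z [0.034 0.06  0.067] y -0.326 -0.266
   x0.47 n22 z [0.04  0.044 0.063] y -0.326 -0.266
   x0.49 n80 z [0.04  0.044 0.056] y -0.326 -0.267
   x0.51 n106 z [0.043 0.045 0.049] y -0.326 -0.267
   x0.53 n104 z [0.047 0.049 0.053] y -0.327 -0.267
   x0.55 n108 z [0.049 0.053 0.056] y -0.324 -0.267
   x0.57 n103 z [0.053 0.056 0.06 ] y -0.324 -0.267
   x0.59 n103 z [0.057 0.059 0.062] y -0.326 -0.267
   x0.61 n104 z [0.061 0.063 0.066] y -0.326 -0.268
```

The scene camera shows the clear bottle at about (265,198), amber (327,197), open (374,205), chute with red cap (141,209) at its low end nearest the robot, and the tray with blue pad at (215,248) and orange at (300,258). The top view agrees: cap (406,215), blue pad (327,181), orange pad (254,166). The pad spacing measures 190 mm and the bottle heights 104 mm, both as given, and the chute runs along +x.

Emit:
apply_moves(
  plan=[0.54,-0.9,0,0,0.54,-0.9,0,0,0.54,-0.9,0,0,0.54,-0.9,0,0,0.54,-0.9,0,0,0.54,-0.9,0,0,0.54,-0.9,0,0,0.54,-0.9,0,0,0.54,-0.9,0,0,0.51,-0.88,0,0,0,0,0,0,0,0,0,0],
  grip=-1,
)

```text
time_s: 3.6
position: [0.4122, 0.1592, 0.2225]
tcp_rot: [[-0.973, 0.232, -0.001], [0.232, 0.973, 0.0], [0.001, 0.0, -1.0]]
force: [-0.9, -0.9, 0.8]
opening: 1.001
grasp_force: 0.0
```

Emit:
apply_moves(
  plan=[0,0,-0.8,0,0,0,-0.8,0,0,0,-0.8,0,0,0,-0.7,0,0,0,-0.5,0,0,0,0,0,0,0,0,0],
)

```text
time_s: 4.47
position: [0.4126, 0.16, 0.0432]
tcp_rot: [[-0.973, 0.229, 0.001], [0.229, 0.973, 0.0], [-0.001, 0.0, -1.0]]
force: [0.5, 0.5, -0.5]
opening: 1.007
grasp_force: 0.0
```

Emit:
apply_moves(
  plan=[0,0,0,0,0,0,0,0,0,0,0,0,0,0,0,0,0,0,0,0,0,0,0,0,0,0,0,0,0,0,0,0],
  grip=1,
)

```text
time_s: 5.48
position: [0.4129, 0.1592, 0.0428]
tcp_rot: [[-0.973, 0.231, 0.001], [0.231, 0.973, 0.0], [-0.0, 0.0, -1.0]]
force: [-0.4, 0.4, 5.7]
opening: 0.632
grasp_force: 30.0
```

Emit:
apply_moves(
  plan=[0,0,0.6,0,0,0,0.9,0,0,0,0.9,0,0.35,-0.61,0,0,0.4,-0.7,0,0,0.4,-0.7,0,0,0.4,-0.7,0,0,0.4,-0.7,0,0,0.4,-0.7,0,0,0.4,-0.7,0,0,0.41,-0.69,0,0,0,0,0,0],
)

```text
time_s: 6.98
position: [0.572, -0.1189, 0.1616]
tcp_rot: [[-0.972, 0.234, 0.001], [0.234, 0.972, -0.001], [-0.001, -0.001, -1.0]]
force: [0.0, -0.3, -2.3]
opening: 0.634
grasp_force: 30.0
```

Emit:
apply_moves(
  plan=[0,0,-0.8,0,0,0,-0.7,0,0,0,-0.5,0,0,0,0,0,0,0,0,0],
)

```text
time_s: 7.6
position: [0.5707, -0.1155, 0.063]
tcp_rot: [[-0.973, 0.23, 0.0], [0.23, 0.973, 0.0], [-0.0, 0.0, -1.0]]
force: [-0.0, -0.0, -2.5]
opening: 0.636
grasp_force: 30.0
```

```bash
cat >> h.py <<'E'
from scipy.optimize import least_squares
def circ(P,r):
    g=least_squares(lambda c:np.hypot(P[:,0]-c[0],P[:,1]-c[1])-r,P[:,:2].mean(0),loss="soft_l1",f_scale=.002); return g.x.round(4)
def cloud(n,name):
    p,d=save(n,name); v,u=np.nonzero(d>0); return bydepth(n,np.c_[u,v],d[v,u]),p[v,u].astype(int)
E
python3 - <<'E'
from h import *
P,C=cloud("scene","amb1"); P2,C2=cloud("top","amb1t")
s=(np.hypot(P[:,0]-.571,P[:,1]+.116)<.06)&(P[:,2]>.022)&(P[:,2]<.055)&(C.max(1)-C.min(1)<400)
Q=P[s]; print(len(Q),circ(Q,.028),Q.min(0).round(3),Q.max(0).round(3))
for lo in np.arange(.015,.08,.008):
    t=(np.hypot(P[:,0]-.571,P[:,1]+.116)<.07)&(abs(P[:,2]-lo)<.004); print(lo.round(3),t.sum(),P[t].min(0).round(3),P[t].max(0).round(3))
print(bot.read_state()["position"])
E
```

```text
313 [ 0.5701 -0.1157] [ 0.575 -0.143  0.022] [ 0.601 -0.088  0.055]
0.015 2 [ 0.552 -0.173  0.011] [ 0.588 -0.167  0.012]
0.023 65 [ 0.575 -0.142  0.02 ] [ 0.601 -0.089  0.027]
0.031 64 [ 0.575 -0.142  0.027] [ 0.6   -0.089  0.035]
0.039 80 [ 0.575 -0.143  0.035] [ 0.6   -0.088  0.043]
0.047 78 [ 0.577 -0.142  0.043] [ 0.601 -0.088  0.051]
0.055 80 [ 0.575 -0.142  0.051] [ 0.601 -0.088  0.059]
0.063 95 [ 0.568 -0.153  0.059] [ 0.601 -0.079  0.067]
0.071 115 [ 0.568 -0.153  0.067] [ 0.599 -0.079  0.075]
0.079 110 [ 0.572 -0.154  0.075] [ 0.6   -0.078  0.083]
[ 0.57137748 -0.11594437  0.06378119]
```

View pics/amb1.png

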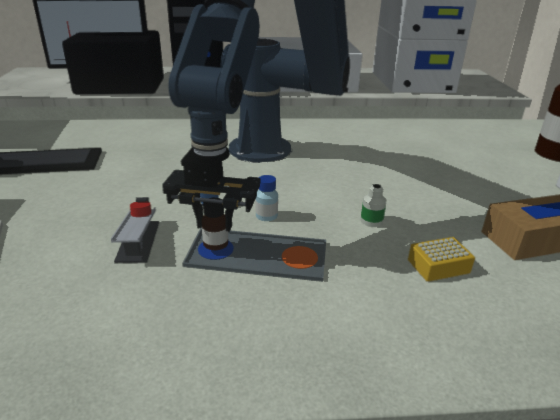

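The amber bottle hangs upright in the gripper over the blue pad at about (214,245), within 2 mm of its centre. I'll shift it 1 mm and set it down.

Emit:
apply_moves(
  plan=[0.02,0,-0.12,0,0,0,-0.1,0,0,0,-0.08,0,0,0,0,0,0,0,0,0],
)

```text
time_s: 8.32
position: [0.5716, -0.1159, 0.0488]
tcp_rot: [[-0.973, 0.231, 0.0], [0.231, 0.973, -0.0], [-0.0, -0.0, -1.0]]
force: [-1.7, 0.6, 6.5]
opening: 0.632
grasp_force: 30.0
```

Emit:
apply_moves(
  plan=[0,0,0,0,0,0,0,0,0,0,0,0,0,0,0,0],
  grip=-1,
)

```text
time_s: 8.82
position: [0.5716, -0.1159, 0.0474]
tcp_rot: [[-0.973, 0.231, -0.0], [0.231, 0.973, 0.0], [0.0, 0.0, -1.0]]
force: [-0.0, -0.4, -1.1]
opening: 0.969
grasp_force: 0.0
```

Emit:
apply_moves(
  plan=[0,0,0.6,0,0,0,0.9,0,0,0,0.9,0,-0.6,0.48,0,0,-0.6,0.48,0,0,-0.6,0.48,0,0,-0.6,0.48,0,0,-0.56,0.5,0,0,0,0,0,0,0,0,0,0],
)

```text
time_s: 10.07
position: [0.4248, 0.0048, 0.1679]
tcp_rot: [[-0.973, 0.23, 0.002], [0.23, 0.973, -0.001], [-0.002, -0.0, -1.0]]
force: [-0.2, -0.5, 0.1]
opening: 1.001
grasp_force: 0.0
```

Descend 0.125 m to about z = 0.043.

Emit:
apply_moves(
  plan=[0,0,-0.8,0,0,0,-0.8,0,0,0,-0.6,0,0,0,-0.3,0,0,0,0,0,0,0,0,0],
)

```text
time_s: 10.82
position: [0.4248, 0.0046, 0.0428]
tcp_rot: [[-0.973, 0.231, 0.001], [0.231, 0.973, -0.0], [-0.001, -0.0, -1.0]]
force: [0.7, -0.5, 0.5]
opening: 0.998
grasp_force: 0.0
```

Emit:
apply_moves(
  plan=[0,0,0,0,0,0,0,0,0,0,0,0,0,0,0,0,0,0,0,0,0,0,0,0,0,0,0,0],
  grip=1,
)

```text
time_s: 11.7
position: [0.4237, 0.005, 0.0428]
tcp_rot: [[-0.973, 0.231, 0.0], [0.231, 0.973, -0.0], [-0.0, -0.0, -1.0]]
force: [-0.2, -2.0, 5.1]
opening: 0.635
grasp_force: 30.0
```

Emit:
apply_moves(
  plan=[0,0,0.5,0,0,0,0.6,0,0.3,0.1,0.3,0,0.7,0.25,0,0,0.7,0.25,0,0,0.7,0.25,0,0,0.7,0.25,0,0,0.6,0.2,0,0,0,0,-0.5,0,0,0,-0.5,0,0,0,0,0,0,0,0,0],
)

```text
time_s: 13.2
position: [0.6087, 0.0702, 0.0626]
tcp_rot: [[-0.973, 0.231, -0.0], [0.231, 0.973, 0.0], [0.0, 0.0, -1.0]]
force: [-0.4, 0.1, -1.9]
opening: 0.637
grasp_force: 30.0
```

Run:
```python
from h import *
P,C=cloud("scene","clr1"); P2,C2=cloud("top","clr1t")
s=(np.hypot(P[:,0]-.61,P[:,1]-.07)<.05)&(P[:,2]>.026)&(P[:,2]<.055)
Q=P[s]; print("clear",len(Q),circ(Q,.028))
s=(np.hypot(P[:,0]-.571,P[:,1]+.116)<.05)&(P[:,2]>.012)&(P[:,2]<.065); print("amber",circ(P[s],.028))
s=(np.hypot(P2[:,0]-.571,P2[:,1]+.116)<.05)&(P2[:,2]>.105); print("amber top",P2[s].mean(0))
print(bot.read_state()["position"])
```

```text
clear 278 [0.6097 0.07  ]
amber [ 0.571  -0.1159]
amber top [ 0.56986238 -0.1135101   0.10987462]
[0.60938212 0.0701078  0.06351593]
```

Emit:
apply_moves(
  plan=[0,0,-0.12,0,0,0,-0.1,0,0,0,-0.07,0,0,0,0,0,0,0,0,0],
)

```text
time_s: 13.92
position: [0.6084, 0.0701, 0.0488]
tcp_rot: [[-0.973, 0.231, -0.0], [0.231, 0.973, -0.0], [0.0, -0.0, -1.0]]
force: [-3.1, 0.0, 6.7]
opening: 0.64
grasp_force: 30.0
```

Emit:
apply_moves(
  plan=[0,0,0,0,0,0,0,0,0,0,0,0,0,0,0,0],
  grip=-1,
)

```text
time_s: 14.42
position: [0.6087, 0.0701, 0.0479]
tcp_rot: [[-0.973, 0.231, -0.0], [0.231, 0.973, 0.0], [0.0, 0.0, -1.0]]
force: [0.1, -0.4, -0.2]
opening: 0.966
grasp_force: 0.0
```

Emit:
apply_moves(
  plan=[0,0,0.6,0,0,0,0.9,0,0,0,0.9,0,-0.5,0.66,0,-1,-0.5,0.66,0,-1,-0.5,0.66,0,-1,-0.5,0.66,0,-1,-0.5,0.66,0,-1,-0.5,0.66,0,-1,0,0,0,-1,0,0,0,-1,0,0,0,-0.8],
)

```text
time_s: 15.92
position: [0.4585, 0.2684, 0.168]
tcp_rot: [[0.201, 0.98, 0.0], [0.98, -0.201, 0.0], [0.0, 0.0, -1.0]]
force: [-0.1, 0.1, -0.8]
opening: 0.998
grasp_force: 0.0
```

Emit:
apply_moves(
  plan=[0,0,0,0,0,0,0,0],
)

```text
time_s: 16.18
position: [0.4586, 0.2681, 0.168]
tcp_rot: [[0.195, 0.981, -0.0], [0.981, -0.195, -0.0], [-0.0, -0.0, -1.0]]
force: [-0.5, 0.2, -0.6]
opening: 1.001
grasp_force: 0.0
```

Emit:
apply_moves(
  plan=[0,0,-0.8,0,0,0,-0.8,0,0,0,-0.6,0,0,0,-0.34,0,0,0,0,0,0,0,0,0],
)

```text
time_s: 16.92
position: [0.4595, 0.2684, 0.0419]
tcp_rot: [[0.196, 0.981, 0.002], [0.981, -0.196, 0.001], [0.001, 0.002, -1.0]]
force: [-0.3, -0.0, -0.3]
opening: 1.0
grasp_force: 0.0
```

Emit:
apply_moves(
  plan=[0,0,0,0,0,0,0,0,0,0,0,0,0,0,0,0,0,0,0,0,0,0,0,0,0,0,0,0],
  grip=1,
)

```text
time_s: 17.8
position: [0.4589, 0.2681, 0.0413]
tcp_rot: [[0.197, 0.98, 0.001], [0.98, -0.197, 0.0], [0.0, 0.0, -1.0]]
force: [-0.6, 0.1, 2.8]
opening: 0.633
grasp_force: 30.0
```

Emit:
apply_moves(
  plan=[0,0,0.6,0,0,0,0.9,0,0,0,0.9,0,0,0,0.2,0,0.33,-0.73,0,0,0.33,-0.73,0,0,0.33,-0.73,0,0,0.33,-0.73,0,0,0.33,-0.73,0,0,0.33,-0.73,0,0,0.33,-0.73,0,0,0.32,-0.71,0,0],
)

```text
time_s: 19.3
position: [0.5892, -0.0238, 0.1688]
tcp_rot: [[0.197, 0.98, -0.004], [0.98, -0.197, 0.001], [0.0, -0.004, -1.0]]
force: [0.5, 0.2, -2.2]
opening: 0.633
grasp_force: 30.0
```

Emit:
apply_moves(
  plan=[0,0,0,0,0,0,-0.9,0,0,0,-0.8,0,0,0,-0.55,0,0,0,0,0,0,0,0,0],
)

```text
time_s: 20.05
position: [0.5901, -0.0223, 0.0587]
tcp_rot: [[0.196, 0.981, -0.0], [0.981, -0.196, 0.0], [0.0, -0.0, -1.0]]
force: [0.6, 0.4, -1.8]
opening: 0.633
grasp_force: 30.0
```

Run:
```python
from h import *
P,C=cloud("scene","opn1"); P2,C2=cloud("top","opn1t")
for k,c,lo in(("open",(.59,-.023),.024),("amber",(.571,-.116),.012),("clear",(.609,.07),.012)):
    s=(np.hypot(P[:,0]-c[0],P[:,1]-c[1])<.04)&(P[:,2]>lo)&(P[:,2]<.05); print(k,s.sum(),circ(P[s],.028))
st=bot.read_state(); print(st["position"],st["force"])
```

```text
open 246 [ 0.5901 -0.0226]
amber 351 [ 0.5712 -0.1156]
clear 369 [0.6094 0.0698]
[ 0.59097358 -0.02271909  0.05978076] [-0.21522135  0.67070417 -2.11124863]
```

View pics/opn1.png

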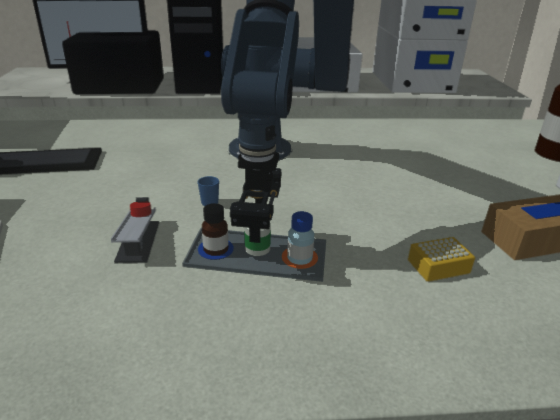

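The amber bottle stands on the blue pad (214,232) and the clear one on the orange pad (300,242). The open bottle is held at (258,238), midway between them to within 1 mm, so I'll lower it.

Emit:
apply_moves(
  plan=[0,0,-0.12,0,0,0,-0.1,0,0,0,-0.07,0,0,0,0,0,0,0,0,0],
)

```text
time_s: 20.78
position: [0.59, -0.0229, 0.0452]
tcp_rot: [[0.197, 0.98, 0.0], [0.98, -0.197, -0.0], [-0.0, 0.0, -1.0]]
force: [-2.3, 0.3, 6.9]
opening: 0.633
grasp_force: 30.0
```

Emit:
apply_moves(
  plan=[0,0,0,0,0,0,0,0,0,0,0,0,0,0,0,0],
  grip=-1,
)

```text
time_s: 21.28
position: [0.5901, -0.0229, 0.0438]
tcp_rot: [[0.197, 0.98, -0.0], [0.98, -0.197, 0.0], [0.0, -0.0, -1.0]]
force: [-0.6, 0.2, -0.1]
opening: 0.969
grasp_force: 0.0
```

Emit:
apply_moves(
  plan=[0,0,0.6,0,0,0,0.9,0,0,0,0.9,0,0,0,0.2,0,-0.31,-0.68,0,-1,-0.31,-0.68,0,-1,-0.31,-0.68,0,-1,-0.31,-0.68,0,-1,-0.31,-0.68,0,-1,-0.31,-0.68,0,-1,-0.31,-0.68,0,-1,-0.31,-0.7,0,-0.86],
)

```text
time_s: 22.78
position: [0.465, -0.2964, 0.1729]
tcp_rot: [[1.0, -0.004, -0.002], [-0.004, -1.0, 0.002], [-0.002, -0.002, -1.0]]
force: [0.5, -0.4, -0.0]
opening: 1.002
grasp_force: 0.0
```

Emit:
apply_moves(
  plan=[0,0,0,0,0,0,0,0],
)

```text
time_s: 23.02
position: [0.4656, -0.295, 0.1732]
tcp_rot: [[1.0, 0.002, -0.001], [0.002, -1.0, 0.002], [-0.001, -0.002, -1.0]]
force: [-0.0, -0.1, -0.4]
opening: 1.005
grasp_force: 0.0
```

Run:
```python
from h import *
for n in("scene","top"):
    P,C=cloud(n,"cap1"+n)
    if n=="scene":
        for k,c,lo in(("open",(.59,-.023),.012),("amber",(.571,-.116),.012),("clear",(.609,.07),.012)):
            s=(np.hypot(P[:,0]-c[0],P[:,1]-c[1])<.04)&(P[:,2]>lo)&(P[:,2]<.05); print(k,s.sum(),circ(P[s],.028))
    s=(np.hypot(P[:,0]-.59,P[:,1]+.023)<.03)&(P[:,2]>.1)&(P[:,2]<.108); print("open top",s.sum(),P[s].mean(0).round(4))
    s=(abs(P[:,0]-.47)<.04)&(abs(P[:,1]+.297)<.04)&(P[:,2]>.03)&(P[:,2]<.08)&(C[:,0]-C[:,1]>60); Q=P[s]
    print(n,"red",s.sum(),Q.min(0).round(4) if s.any() else "",Q.max(0).round(4) if s.any() else "")
    # floor heights ahead of the cap and rail heights
    f=(abs(P[:,1]+.2965)<.02)&(P[:,0]>.505)&(P[:,0]<.61)&(P[:,2]>.035)&(P[:,2]<.075); print(" floor z=a*x+b",np.polyfit(P[f,0]-.533,P[f,2],1).round(4),f.sum())
```

```text
open 360 [ 0.5901 -0.0232]
amber 353 [ 0.5712 -0.1158]
clear 365 [0.6095 0.0699]
open top 80 [ 0.5933 -0.023   0.103 ]
scene red 137 [ 0.4509 -0.3175  0.0437] [ 0.4926 -0.2745  0.0683]
 floor z=a*x+b [0.1156 0.0495] 386
open top 101 [ 0.5887 -0.0212  0.1032]
top red 0  
 floor z=a*x+b [0.1853 0.0485] 111
```

Emit:
apply_moves(
  plan=[0,0,-0.8,0,0,0,-0.8,0,0,0,-0.5,0,0,0,-0.3,0,0,0,-0.1,0,0,0,0,0,0,0,0,0],
)

```text
time_s: 24.0
position: [0.4668, -0.2963, 0.05]
tcp_rot: [[1.0, 0.001, 0.002], [0.001, -1.0, -0.001], [0.002, 0.001, -1.0]]
force: [-0.2, 0.4, -0.5]
opening: 0.999
grasp_force: 0.0
```

Emit:
apply_moves(
  plan=[0,0,-0.03,0,0,0,0,0,0,0,0,0,0,0,0,0,0,0,0,0,0,0,0,0,0,0,0,0,0,0,0,0],
  grip=1,
)

```text
time_s: 25.0
position: [0.4661, -0.2959, 0.0476]
tcp_rot: [[1.0, 0.001, -0.0], [0.001, -1.0, -0.0], [-0.0, 0.0, -1.0]]
force: [0.5, 0.3, 0.3]
opening: 0.55
grasp_force: 30.0
```

Emit:
apply_moves(
  plan=[0.08,0,0.016,0,0.08,0,0.015,0,0.08,0,0.015,0,0.08,0,0.015,0,0.08,0,0.015,0,0.08,0,0.015,0,0,0,0,0,0,0,0,0],
)

```text
time_s: 26.0
position: [0.49, -0.2958, 0.052]
tcp_rot: [[1.0, 0.001, -0.0], [0.001, -1.0, 0.0], [-0.0, -0.0, -1.0]]
force: [-0.2, -0.0, -0.0]
opening: 0.542
grasp_force: 30.0
```

Run:
```python
from h import *
p,d=save("scene","cap2"); q,_=save("top","cap2t"); o=bot.outline_of("scene","cap")
a=cv2.resize(p[180:280,90:210,::-1],None,fx=4,fy=4); b=cv2.resize(q[140:240,360:460,::-1],None,fx=3.2,fy=4)
cv2.imwrite("pics/cap2c.png",np.hstack([a,b]))
```

```text
(no output)
```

View pics/cap2c.png

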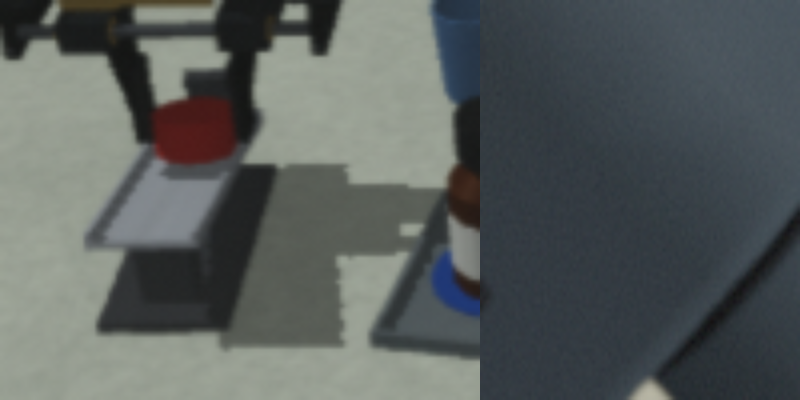

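The red cap at (195,130) in the crop sits between the fingers about 24 mm up the chute. The tongue and stop are behind it at (205,80), and it is clear of them. Lift it straight up.

Emit:
apply_moves(
  plan=[0.02,0,0.2,0,0,0,0.4,0,0,0,0.8,0,0,0,0.8,0,0,0,0,0,0,0,0,0],
)

```text
time_s: 26.9
position: [0.4907, -0.2955, 0.1621]
tcp_rot: [[1.0, 0.001, -0.0], [0.001, -1.0, 0.0], [-0.0, -0.0, -1.0]]
force: [-0.1, 0.3, -0.5]
opening: 0.543
grasp_force: 30.0
```

Run:
```python
from h import *
p,d=save("scene","cap3"); q,_=save("top","cap3t"); st=bot.read_state(); T=np.array(st["position"]); print(T,st["opening"],st["grasp_force"])
v,u=np.nonzero(d>0); P=bydepth("scene",np.c_[u,v],d[v,u]); C=p[v,u].astype(int)
s=(abs(P-T)<[.06,.04,.05]).all(1)&(C[:,0]-C[:,1]>50); Q=P[s]; print(s.sum(),Q.min(0).round(4),Q.max(0).round(4))
for y in(-.01,0,.01):
    t=abs(Q[:,1]-T[1]-y)<.004; 
    w=Q[t]; w=w[np.argsort(w[:,2])]; print(y,w[::max(1,len(w)//14)][:,[0,2]].round(4).tolist())
c=np.array([u[s].mean(),v[s].mean()]).astype(int); print(c)
a=p[c[1]-40:c[1]+40,c[0]-50:c[0]+50,::-1]; cv2.imwrite("pics/cap3c.png",cv2.resize(a,None,fx=6,fy=6))
```

```text
[ 0.49026075 -0.29509446  0.16090833] 0.5457449463629139 30.000069458037615
94 [ 0.5035 -0.3158  0.156 ] [ 0.5186 -0.285   0.181 ]
-0.01 [[0.515, 0.1606], [0.5152, 0.1606], [0.5128, 0.1619], [0.5157, 0.1633], [0.5109, 0.1633], [0.5177, 0.1643], [0.5136, 0.1647], [0.5151, 0.1654], [0.5127, 0.1666], [0.5136, 0.1671], [0.5146, 0.1675], [0.5135, 0.1694], [0.5152, 0.1702], [0.5141, 0.172], [0.5099, 0.1725], [0.5117, 0.1733], [0.5134, 0.1741], [0.5139, 0.1744], [0.5124, 0.176], [0.514, 0.1767], [0.5116, 0.1779], [0.5127, 0.1785]]
0 [[0.5142, 0.16], [0.5173, 0.1616], [0.5186, 0.1622], [0.5159, 0.1633], [0.5144, 0.1649], [0.517, 0.1662], [0.5151, 0.1677], [0.5156, 0.1679], [0.5134, 0.1693], [0.517, 0.171], [0.5156, 0.1726], [0.5159, 0.1728], [0.514, 0.1743], [0.5129, 0.1761], [0.5154, 0.1773], [0.5147, 0.1793], [0.518, 0.181]]
0.01 [[0.5148, 0.1602], [0.5175, 0.164], [0.5152, 0.1652], [0.5146, 0.1673], [0.5142, 0.1695], [0.5147, 0.1722], [0.5149, 0.1722], [0.5126, 0.1735], [0.515, 0.1747], [0.5125, 0.1758], [0.514, 0.1766], [0.5109, 0.1775], [0.5125, 0.1782]]
[128 172]
```

View pics/cap3c.png

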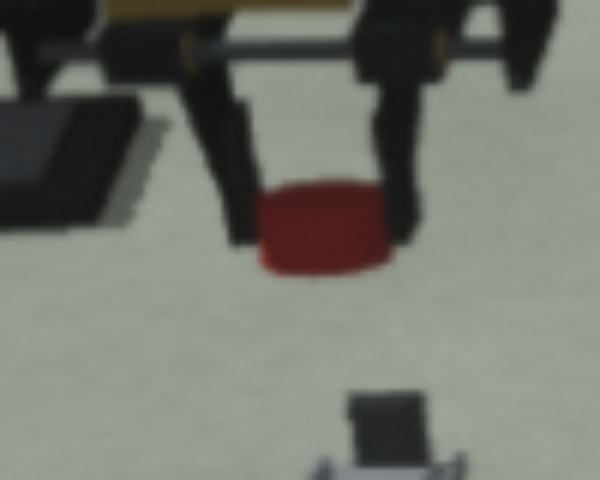

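The cap hangs between the fingers, still tilted about 10°, centred on the TCP to about 1 mm (crop centre 325,228). I'll carry it over the open bottle.

Emit:
apply_moves(
  plan=[0.15,0.4,0,0,0.28,0.78,0,0,0.28,0.78,0,0,0.28,0.78,0,0,0.28,0.78,0,0,0.28,0.78,0,0,0.28,0.75,0,0,0.15,0.4,0,0,0,0,0,0,0,0,-0.4,0,0,0,-0.3,0,0,0,0,0],
)

```text
time_s: 28.5
position: [0.5887, -0.0241, 0.1256]
tcp_rot: [[1.0, -0.0, -0.004], [-0.0, -1.0, 0.001], [-0.004, -0.001, -1.0]]
force: [0.8, 0.2, 0.8]
opening: 0.543
grasp_force: 30.0
```

Run:
```python
from h import *
p,d=save("scene","cap4"); q,_=save("top","cap4t"); st=bot.read_state(); T=np.array(st["position"]); print(T,st["opening"])
v,u=np.nonzero(d>0); P=bydepth("scene",np.c_[u,v],d[v,u]); C=p[v,u].astype(int)
s=(abs(P-T)<[.06,.04,.05]).all(1)&(C[:,0]-C[:,1]>50); Q=P[s]; print(s.sum(),Q.min(0).round(4),Q.max(0).round(4), "front x",np.percentile(Q[abs(Q[:,1]-T[1])<.008,0],[25,50,75]))
print("cap columns",u[s].min(),u[s].max())
s=(np.hypot(P[:,0]-.59,P[:,1]+.023)<.04)&(P[:,2]>.012)&(P[:,2]<.062); print("open",circ(P[s],.028),"cols",u[s].min(),u[s].max())
cv2.imwrite("pics/cap4c.png",cv2.resize(p[180:270,200:320,::-1],None,fx=6,fy=6))
```

```text
[ 0.59011843 -0.02414396  0.12705491] 0.5489215095169241
146 [ 0.6    -0.0457  0.119 ] [ 0.6175 -0.0108  0.1442] front x [0.61241608 0.61402763 0.61474988]
cap columns 246 263
open [ 0.5902 -0.0232] cols 244 269
```

View pics/cap4c.png

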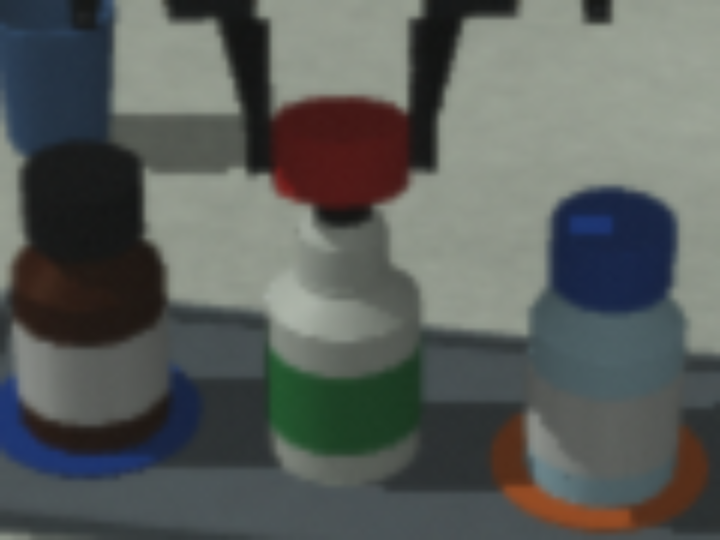

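The cap (341,150 in the crop) is centred over the neck (343,235), to within about 1 mm. Lower it gently.

Emit:
apply_moves(
  plan=[0,0.02,-0.15,0,0,0,-0.15,0,0,0,-0.1,0,0,0,-0.1,0,0,0,0,0,0,0,0,0],
)

```text
time_s: 29.35
position: [0.5901, -0.0223, 0.1021]
tcp_rot: [[1.0, 0.001, -0.0], [0.001, -1.0, 0.0], [-0.0, -0.0, -1.0]]
force: [-0.3, 0.6, -0.7]
opening: 0.546
grasp_force: 30.0
```

Emit:
apply_moves(
  plan=[0,0,-0.04,0,0,0,-0.04,0,0,0,-0.04,0,0,0,0,0,0,0,0,0],
)

```text
time_s: 29.98
position: [0.5901, -0.0224, 0.096]
tcp_rot: [[1.0, 0.001, -0.0], [0.001, -1.0, 0.0], [-0.0, -0.0, -1.0]]
force: [0.3, 0.5, 0.8]
opening: 0.542
grasp_force: 30.0
```

Emit:
apply_moves(
  plan=[0,0,-0.02,0,0,0,-0.02,0,0,0,0,0,0,0,0,0],
)

```text
time_s: 30.48
position: [0.5902, -0.0224, 0.0943]
tcp_rot: [[1.0, 0.001, 0.0], [0.001, -1.0, -0.0], [0.0, 0.0, -1.0]]
force: [-1.4, 0.7, 4.2]
opening: 0.542
grasp_force: 30.0
```

Emit:
apply_moves(
  plan=[0,0,0,0,0,0,0,0,0,0,0,0,0,0,0,0],
  grip=-0.6,
)

```text
time_s: 30.98
position: [0.5902, -0.0224, 0.094]
tcp_rot: [[1.0, 0.001, 0.0], [0.001, -1.0, 0.0], [0.0, -0.0, -1.0]]
force: [-0.2, -0.4, -0.5]
opening: 0.793
grasp_force: 0.0
```

Emit:
apply_moves(
  plan=[0,0,0.3,0,0,0,0.6,0,0,0,0.6,0,0,0,0,0,0,0,0,0],
)

```text
time_s: 31.6
position: [0.5897, -0.0223, 0.169]
tcp_rot: [[1.0, 0.001, -0.0], [0.001, -1.0, 0.0], [-0.0, -0.0, -1.0]]
force: [-1.3, -0.2, -0.6]
opening: 0.798
grasp_force: 0.0
```

```bash
cat > chk.py <<'E'
from h import *
import sys
p,d=save("scene",sys.argv[1]); st=bot.read_state(); print(st["position"],st["time_s"])
v,u=np.nonzero(d>0); P=bydepth("scene",np.c_[u,v],d[v,u]); C=p[v,u].astype(int)
for k,c in(("open",(.59,-.023)),("amber",(.571,-.116)),("clear",(.609,.07))):
    s=(np.hypot(P[:,0]-c[0],P[:,1]-c[1])<.04)&(P[:,2]>.012)&(P[:,2]<.06); print(k,s.sum(),circ(P[s],.028))
s=(np.hypot(P[:,0]-.59,P[:,1]+.023)<.045)&(P[:,2]>.07)&(P[:,2]<.125)&(C[:,0]-C[:,1]>50); Q=P[s]
print("cap",len(Q),"z",np.percentile(Q[:,2],[1,50,99]).round(4),"side fit",circ(Q[(Q[:,2]<.104)],.024))
t=Q[Q[:,2]>.1065]; A=np.c_[t[:,:2]-t[:,:2].mean(0),np.ones(len(t))]; k=np.linalg.lstsq(A,t[:,2],rcond=None)[0]; print("top",len(t),t.mean(0).round(4),"slopes deg",np.degrees(k[:2]).round(1))
cv2.imwrite(f"pics/{sys.argv[1]}c.png",cv2.resize(p[180:270,200:320,::-1],None,fx=6,fy=6))
E
python3 chk.py cap5
```

```text
[ 0.58931701 -0.02217961  0.16842329] 31.65
open 465 [ 0.5902 -0.0233]
amber 462 [ 0.5711 -0.1159]
clear 472 [0.6096 0.0699]
cap 314 z [0.0863 0.1068 0.1092] side fit [ 0.5912 -0.0224]
top 173 [ 0.5936 -0.0236  0.1076] slopes deg [ 0.2 -0. ]
```

View pics/cap5c.png

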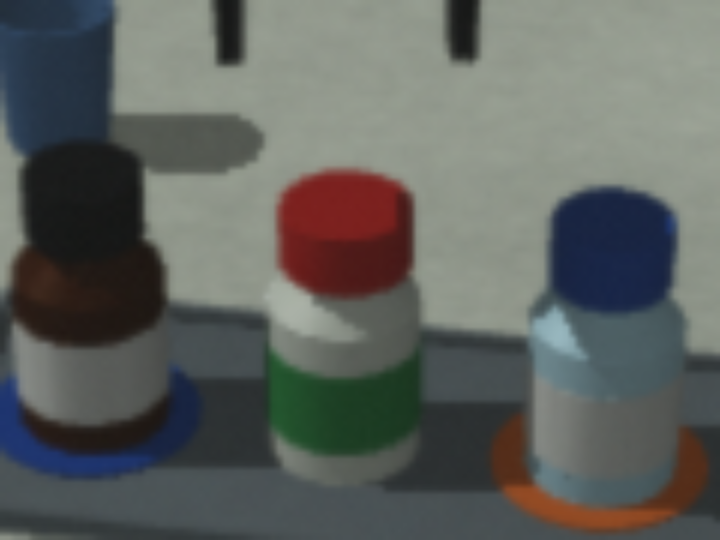

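The cap sits level on the open bottle (345,230 in the crop). Its top measures 107.6 mm against 108 mm expected, with a 0.2° slope. All three bottles are in line and the gripper is open 60 mm above, touching nothing.

```bash
python3 -c "
from rig import bot
print(bot.hand_in())"
```

```text
the job is handed in; nothing more can be done
None
```

I handed the job in at about 32 s: amber on blue, clear on orange, the open bottle midway between them with the red cap fully down and level, beaker and tip box not touched, and the gripper open and clear.

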